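# Pack three sealed look-alike cartons by weight

## Task

Pack the three identical flat white cartons into the open shipping box, lying flat on top of one another between the corner posts, with the heaviest at the bottom and the lightest on top. They are sealed and unmarked, so tell them apart by their weight as you lift them. Set them down gently, never dropping one, let go, and leave the other things on the bench where they are.

Things in the scene. Friction and masses are not known exactly. Their poses are not given: they have to be found in the camera images.
- carton_a_center (a point): centre (half-way up) of one of three outwardly identical flat white sealed cartons: 62 mm along its x, 100 mm along its y, 25 mm high, lying flat on the bench, z up. They weigh about 500 g (steel blades), 250 g (glass slides) and 70 g (plastic droppers), each within 10 %. Which is which is drawn anew each time, follows from no name or place and cannot be seen: only lifting tells.
- carton_b_center (a point): as carton_a_center: another of the three identical cartons
- carton_c_center (a point): as carton_a_center: the third of the three identical cartons
- carton_a: that same carton, origin at the centre of its underside, axes as its centre point. The contents sit in the middle: lift it by the middle of its long sides, fingers closing along its x
- carton_b: that same carton, origin at the centre of its underside, axes as its centre point
- carton_c: that same carton, origin at the centre of its underside, axes as its centre point
- box_floor (a point): centre of the inner floor of the open white shipping box (fixed), 4 mm above the bench; axes along the box's sides, z up. Inside: 124 mm along x, 110 along y, 78 deep (rim 82 mm above the bench); walls 4 mm. Brown posts in the corners, each 26 mm (x) by 20 mm (y), 66 mm high, leave a bay 72 mm along x: a carton lies with its length along the box's y, 5 mm to spare all round
- ship_box: the whole shipping box, origin at the centre of its underside. Between the posts, at both long sides of a centred carton, is a finger well 70 mm along y and 31 mm along x to the wall: open the fingers only a few mm to let go inside. The lid is folded back outside the +x wall, down to the bench 125 mm beyond; dust flaps hang outside the y walls; all below the rim
- tape_roll_center (a point): centre of a bystander to leave alone: roll of brown tape lying flat, 86 mm across, 24 mm high
- dropper_a_center (a point): centre of a bystander to leave alone: small white dropper bottle standing, 26 mm across, 60 mm high
- dropper_b_center (a point): centre of a bystander to leave alone: another small white dropper bottle, same size
- marker_center (a point): centre of a bystander to leave alone: marker pen lying, 135 mm long along its x, 13 mm thick
- cutter_center (a point): centre of a bystander to leave alone: safety cutter lying, about 160 mm long along its x, 24 mm wide, 14 mm thick
- cube_carton_center (a point): centre of a bystander to leave alone: small nearly cubic white carton, 56 x 56 x 50 mm high, not to be packed
- desiccant_center (a point): centre of a bystander to leave alone: small white desiccant canister standing, 30 mm across, 22 mm high
Mind the look-alikes: they are no part of the job. Leave any green, pink or turquoise look-alike of the carton_a alone.

How it is judged (in metres and radians):
At the end, for the whole second after the job is handed in: All three lie in the box in one level stack at rest, each within 9 mm of its centre lines and 5 mm of its layer's height, within 0.08 rad of level and 0.2 rad of square; the top one bears on the middle with 0.3-1.4 N, the middle on the bottom with 1.8-4.2 N (so 500, 250, 70 g upwards) (x of carton_a_center in the frame of box_floor between -0.009 and 0.009 m and y of carton_a_center in the frame of box_floor between -0.009 and 0.009 m and angle between each of carton_a_center, carton_b_center, carton_c_center's own z axis and vertical below 0.08 rad and angle between the y axis of each of carton_a_center, carton_b_center, carton_c_center and the y axis of box_floor, either way round below 0.2 rad and linear speed of each of carton_a, carton_b, carton_c below 0.02 m/s and x of carton_b_center in the frame of box_floor between -0.009 and 0.009 m and y of carton_b_center in the frame of box_floor between -0.009 and 0.009 m and x of carton_c_center in the frame of box_floor between -0.009 and 0.009 m and y of carton_c_center in the frame of box_floor between -0.009 and 0.009 m and ((z of carton_a_center in the frame of box_floor between 0.0075 and 0.0175 m and z of carton_b_center in the frame of box_floor between 0.0325 and 0.0425 m and z of carton_c_center in the frame of box_floor between 0.0575 and 0.0675 m and contact force between carton_a and carton_b between 1.8 and 4.2 N and contact force between carton_b and carton_c between 0.3 and 1.4 N) or (z of carton_a_center in the frame of box_floor between 0.0075 and 0.0175 m and z of carton_c_center in the frame of box_floor between 0.0325 and 0.0425 m and z of carton_b_center in the frame of box_floor between 0.0575 and 0.0675 m and contact force between carton_a and carton_c between 1.8 and 4.2 N and contact force between carton_c and carton_b between 0.3 and 1.4 N) or (z of carton_b_center in the frame of box_floor between 0.0075 and 0.0175 m and z of carton_a_center in the frame of box_floor between 0.0325 and 0.0425 m and z of carton_c_center in the frame of box_floor between 0.0575 and 0.0675 m and contact force between carton_b and carton_a between 1.8 and 4.2 N and contact force between carton_a and carton_c between 0.3 and 1.4 N) or (z of carton_b_center in the frame of box_floor between 0.0075 and 0.0175 m and z of carton_c_center in the frame of box_floor between 0.0325 and 0.0425 m and z of carton_a_center in the frame of box_floor between 0.0575 and 0.0675 m and contact force between carton_b and carton_c between 1.8 and 4.2 N and contact force between carton_c and carton_a between 0.3 and 1.4 N) or (z of carton_c_center in the frame of box_floor between 0.0075 and 0.0175 m and z of carton_a_center in the frame of box_floor between 0.0325 and 0.0425 m and z of carton_b_center in the frame of box_floor between 0.0575 and 0.0675 m and contact force between carton_c and carton_a between 1.8 and 4.2 N and contact force between carton_a and carton_b between 0.3 and 1.4 N) or (z of carton_c_center in the frame of box_floor between 0.0075 and 0.0175 m and z of carton_b_center in the frame of box_floor between 0.0325 and 0.0425 m and z of carton_a_center in the frame of box_floor between 0.0575 and 0.0675 m and contact force between carton_c and carton_b between 1.8 and 4.2 N and contact force between carton_b and carton_a between 0.3 and 1.4 N))); the robot touches nothing.
It fails at once if one of the other things on the bench is shifted by more than 30 mm or a dropper bottle is knocked over (distance of any of tape_roll_center, dropper_a_center, dropper_b_center, marker_center, cutter_center, cube_carton_center, desiccant_center from where it was at the start of the episode above 0.03 m or angle between any of dropper_a_center, dropper_b_center's own z axis and vertical above 0.6 rad).
It fails at once if a flat carton is dropped: it falls freely for more than about 20 mm (moves at over 0.6 m/s while the fingers do not hold it) ((linear speed of carton_a above 0.6 m/s and contact force between carton_a and the fingers below 0.05 N) or (linear speed of carton_b above 0.6 m/s and contact force between carton_b and the fingers below 0.05 N) or (linear speed of carton_c above 0.6 m/s and contact force between carton_c and the fingers below 0.05 N)).
It fails at once if a flat carton is slammed into the shipping box or onto another carton with more than 60 N (contact force between any of carton_a, carton_b, carton_c and ship_box above 60 N or contact force between carton_a and carton_b above 60 N or contact force between any of carton_a, carton_b and carton_c above 60 N).
It also fails if it takes over 70 s, if anything falls off the work surface, if the arm or the gripper's body presses on something with over 40 N, if the wrist force passes 120 N, or if a joint passes its speed limit or range.

## Robot

A 6-joint arm with a two-finger parallel gripper is mounted at the origin on the work surface. World frame = base frame: x ahead of the robot, y to its left, z up, the work surface at z = 0. Lengths are in mm, angles in rad, forces in N, time in s.
With the tool pointing down it reaches from about 350 to 850 mm from the base axis. Payload 8.1 kg.
Tool frame: the origin (TCP) lies at the very end of the fingers, on their centre line; the grasp point (between the pads) lies robot.grip_depth behind it (robot.grip_depth is the distance from the TCP to the grasp point, in mm); z points along the fingers, y is the direction in which the jaws open and shut (so a half turn about z gives the same grasp; the last joint's range is limited). The gripper opens to 93 mm and grips with 3 to 60 N. Pads are 15 mm wide; open, the fingers measure 128 mm over their backs; the gripper's body (75 mm by 188 mm) begins 65 mm behind the grasp point.
Start: joints at [1.052, 0.13, 1.488, -0, 1.523, -0.085], TCP at [252.173, 544.439, 218.635] pointing down, gripper open.
Joint ranges: [-2.96, 2.96], [-0.89, 2.26], [0.02, 2.5], [-1.34, 4.48], [0, 2.73], [-2.66, 2.66]. Speed limits (rad/s): [2.39, 2.39, 2.79, 3.14, 3.14, 3.14].

## Interface

Orientations are given as a 3x3 rotation matrix whose columns are the frame's x, y, z axes.
In Python, from station import observe, vision, hand_in, robot gives the robot as it stands.
- The arm moves only by the tool play_rows, never from a script. Its argument "series" is a list of rows, each an object with "xyz": the shift along the tool's x, y, z in m, a list of three; "twist": the turn about the tool's z in degrees. In form: [{"xyz": [x, y, z], "twist": twist}, ...]. A call has 1 to 20 rows; each row is the pose to reach, as a shift and turn from the pose commanded when the call began, along the tool's axes at that moment; what a row does not reach only later rows make up. A row lasts 1/10 s, in which the tool goes at most 50 mm and 8.59 degrees, less where a joint would pass 70% of its speed; a pose out of reach is approached as far as the arm can. A call with a gripper value outside its range is refused whole. "claw" is the closure, from -1 (fully open) to 1 (shut), set as the call begins (left out, the last holds). The fingers move at their own pace and stop on an object; "grip_force" is the grip in N (left out, the last holds). Time passes only in rows, so rows that repeat a pose let the fingers close. It gives the time, the measured TCP pose, the force and the opening at its end, in the units of the state.
- observe(): the state, without advancing time (a new reading comes with each control period).
- vision.read_camera(name): name is "side" or "top" or "wrist"; returns (picture, depth): 400x640x3 uint8, red, green, blue; 400x640 float32, mm along the optical axis (not along the pixel's ray), 0 where there is no reading.
- vision.camera_params(name): a dict with "mtx" (3x3 intrinsics, pixels), "D" ([k1, k2, p1, p2, k3] as OpenCV has them; the pictures are not rectified), "pose" (4x4, takes a point from camera to world coordinates). Camera axes: x right, y up, looking along -z (the intrinsics and any distortion apply to the point x, -y, -z); pixel columns grow to the right and rows downward; lengths in mm; the calibration is good to about 2 mm. A picture is of the moment at which its call begins: read the wrist's pose just before it. camera_params takes no time and is no camera call; for the wrist camera it gives the pose at the moment of the call.
- hand_in(): hands the job in, once; it reports no verdict.
The state is a dict: "time": time; "joints": joint angles; "joint_velocities": joint speeds; "effort": joint torques, N m; "tool_pos": TCP position; "ee_rot": TCP orientation; "ft_force": force on the tool from outside, world axes, zero at the start; "wrist_torque": the same for the moment, N m; "grip_width": finger opening in mm.
Only numpy, scipy, OpenCV 4.12 (cv2) and the standard library are available. Lean on these libraries where they do the work, as an engineer would, in place of code of your own. Each camera call takes 0.05 s, during which the arm holds its last target.

## Working session

There is one attempt and no reset: what is moved stays moved. The work goes in short steps, Python scripts to look and compute and a tool call to move; the robot and the scene stay as the last step left them, time stands still between calls to the robot, and variables do not carry over. Pictures are saved under pics/ and viewed, and the job is handed in when it is done.

Besides the shell and the picture viewer there is one more tool, called after "Request:" as a command line: name --argument value ..., lists and objects as JSON in quotes. play_rows: Moves the arm, as the interface text tells. Its arguments: {"type":"object","properties":{"series":{"type":"array","items":{"type":"object","properties":{"xyz":{"type":"array","items":{"type":"number"}},"twist":{"type":"number"}}}},"claw":{"type":"number"},"grip_force":{"type":"number"}},"required":["series"]}

```bash
ls; mkdir -p pics
python3 - <<'E'
from station import observe, vision, robot
import cv2,numpy as np
s=observe();print(s); print(robot, [ (a,getattr(robot,a)) for a in dir(robot) if not a.startswith('_')])
for n in("top","side"):
    p,d=vision.read_camera(n);cv2.imwrite(f'pics/{n}0.png',p[:,:,::-1]);np.save(f'{n}0.npy',d);np.save(f'{n}0p.npy',p)
    print(vision.camera_params(n))
E
```

```text
pics
{'time': 0.0, 'joints': array([ 1.05160824e+00,  1.31143539e-01,  1.48926437e+00,  1.12255485e-05,
        1.52298815e+00, -8.54070436e-02]), 'joint_velocities': array([ 8.93315262e-04, -5.01384901e-04,  8.12913520e-04,  9.74490576e-04,
        6.22414322e-05,  4.91574300e-04]), 'effort': array([ 1.60411523e-04, -5.59850192e+01, -4.91762495e+01,  7.69660366e-02,
        3.51261639e-02, -1.79654035e-04]), 'tool_pos': array([251.88409686, 543.95207482, 217.60615939]), 'ee_rot': array([[-9.07382746e-01,  4.20304335e-01, -9.04538626e-04],
       [ 4.20305276e-01,  9.07381420e-01, -1.56019007e-03],
       [ 1.65006891e-04, -1.79587191e-03, -9.99998374e-01]]), 'ft_force': array([ 0.23588779,  0.79535174, -0.16229211]), 'wrist_torque': array([ 0.01901106,  0.00354348, -0.0154166 ]), 'grip_width': 92.98733545005199}
<Robot object at 0x7f0a19fcba10> [('PlanningError', <class 'station.PlanningError'>), ('grip_depth', 18.8)]
{'mtx': array([[472.96609111,   0.        , 321.84612212],
       [  0.        , 472.96609111, 200.95887028],
       [  0.        ,   0.        ,   1.        ]]),
[... 321 characters left out ...]
     1.16390938e+03],
       [ 0.00000000e+00,  0.00000000e+00,  0.00000000e+00,
         1.00000000e+00]])}
{'mtx': array([[439.06313337,   0.        , 318.49972009],
       [  0.        , 439.06313337, 203.15355344],
       [  0.        ,   0.        ,   1.        ]]), 'D': array([-0.06835828,  0.        ,  0.        ,  0.        ,  0.        ]), 'pose': array([[ 8.39726126e-01,  2.98891013e-01, -4.53347765e-01,
        -9.07475741e+01],
       [-5.42647737e-01,  4.31407051e-01, -7.20708950e-01,
        -7.55035419e+02],
       [-1.98360056e-02,  8.51206273e-01,  5.24456303e-01,
         7.15610966e+02],
       [ 0.00000000e+00,  0.00000000e+00,  0.00000000e+00,
         1.00000000e+00]])}
```

View pics/top0.png

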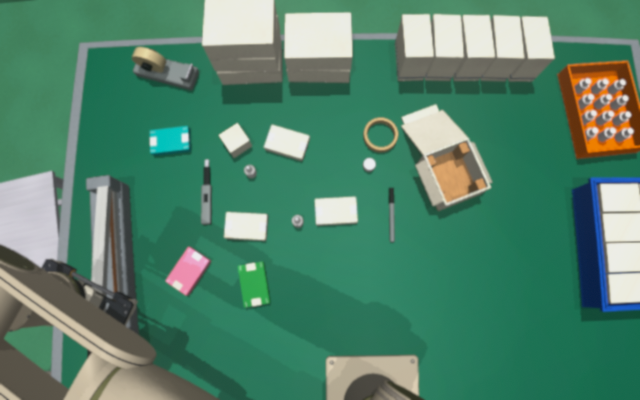

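View pics/side0.png

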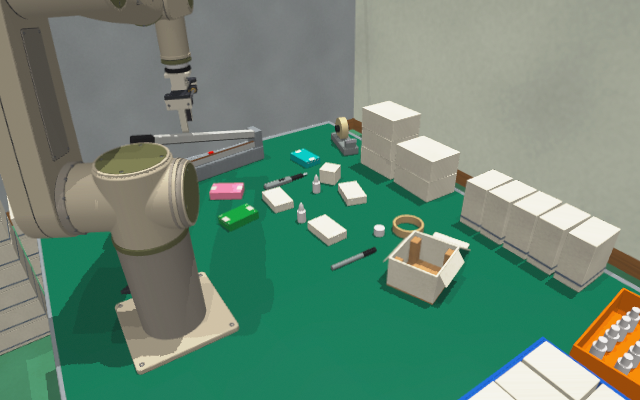

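The three flat white cartons are at top-view pixels (287,142), (246,226) and (336,211). Things that could be mistaken for them are the cube carton (235,140), turquoise (169,140), pink (187,271) and green (254,284). Larger white boxes stand at the back. The ship box is at (455,172).

Run:
```python
import cv2,numpy as np
p=np.load('top0p.npy')[:,:,::-1]
cv2.imwrite('pics/c1.png',cv2.resize(p[110:250,215:370],None,fx=5,fy=4.2857*1.0 if 0 else 4,interpolation=cv2.INTER_CUBIC)) 
cv2.imwrite('pics/c2.png',cv2.resize(p[95:215,395:500],None,fx=5,fy=5,interpolation=cv2.INTER_CUBIC))
```

```text
(no output)
```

View pics/c1.png

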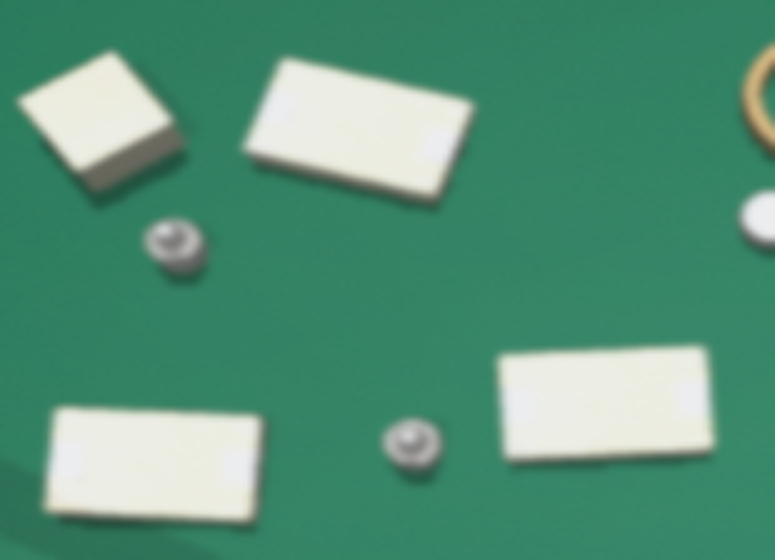

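View pics/c2.png

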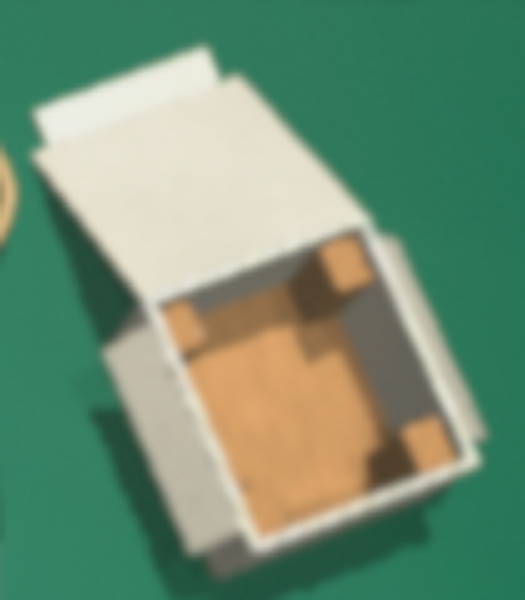

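```bash
cat > h.py <<'E'
import cv2,numpy as np
def toworld(uv,z,cp):
    uv=np.asarray(uv,float).reshape(-1,1,2)
    n=cv2.undistortPoints(uv,cp['mtx'],cp['D'])[:,0]
    d=np.c_[n[:,0],-n[:,1],-np.ones(len(n))]@cp['pose'][:3,:3].T
    o=cp['pose'][:3,3]
    return o+d*((z-o[2])/d[:,2])[:,None]
def topix(P,cp):
    q=(np.asarray(P,float)-cp['pose'][:3,3])@cp['pose'][:3,:3]
    q=q*[1,-1,-1]
    return cv2.projectPoints(q,np.zeros(3),np.zeros(3),cp['mtx'],cp['D'])[0][:,0]
E
python3 - <<'E'
from h import *
from station import vision
cp=vision.camera_params('top'); p=np.load('top0p.npy')
k=lambda a:[(215+x/5,110+y/4) for x,y in a]
C={'P1':k([(285,58),(474,102),(436,197),(245,150)]),'P2':k([(55,407),(262,415),(255,521),(45,512)]),'P3':k([(499,353),(708,346),(714,450),(507,459)])}
for n,c in C.items():
    w=toworld(c,25,cp)[:,:2]; e=np.linalg.norm(w-np.roll(w,-1,0),axis=1)
    l=(w[1]-w[0]+w[2]-w[3]); print(n,w.mean(0).round(1),e.round(1),'long axis deg',np.degrees(np.arctan2(l[1],l[0])).round(1))
b=[(395+x/5,95+y/5) for x,y in [(145,303),(370,224),(482,460),(255,550)]]
w=toworld(b,82,cp)[:,:2];print(w.round(1),w.mean(0),np.linalg.norm(w-np.roll(w,-1,0),axis=1))
for v in (w[1]-w[0],w[2]-w[3],w[0]-w[3],w[1]-w[2]):print(np.degrees(np.arctan2(v[1],v[0])))
for n,uv,z in [('cube',(234,137),50),('dropA',(249,170),60),('dropB',(297,220),60),('cutter',(206,191),14),('desic',(369,164),22),('tape',(381,134),24),('marker',(391,214),13)]:
    print(n,toworld([uv],z,cp)[0,:2].round())
E
```

```text
P1 [632.6 203.4] [100.7  64.6 101.2  63.5] long axis deg -108.0
P2 [420.2 302.8] [102.5  64.9 103.1  64.7] long axis deg -93.3
P3 [456.2  81.5] [102.5  64.3 100.6  65.6] long axis deg -87.8
[[ 576.7 -127.3]
 [ 615.5 -238.8]
 [ 499.1 -284.7]
 [ 457.1 -173.3]] [ 537.1016948 -206.0313828] [117.98405354 125.13174692 119.04759832 128.0952984 ]
-70.80606175957092
-69.36056912258417
21.0353151007518
21.548897150607765
cube [639. 333.]
dropA [551. 292.]
dropB [429. 175.]
cutter [510. 407.]
desic [573.  -1.]
tape [650. -34.]
marker [448. -53.]
```

```bash
cat >> h.py <<'E'
def plan(target,yyaw,s=None):
    from station import observe
    s=s or observe(); R=s['ee_rot']; ty=np.arctan2(R[1,1],R[0,1])
    y=np.array([np.cos(ty),np.sin(ty)]); x=np.array([np.cos(ty+np.pi/2),np.sin(ty+np.pi/2)])
    d=np.array(target)-s['tool_pos']
    tw=(np.degrees(ty)-yyaw+90)%180-90
    print('t',round(s['time'],2),'pos',s['tool_pos'].round(1),'yyaw',np.degrees(ty).round(1),'shift m',(np.array([d[:2]@x,d[:2]@y,-d[2]])/1000).round(4),'twist',tw.round(1), 'F',s['ft_force'].round(2),'w',round(s['grip_width'],1))
E
python3 - <<'E'
from h import *
plan((456,81,200),2.2)
E
```

```text
t 0.1 pos [251.9 544.  217.7] yyaw 65.1 shift m [-0.3798 -0.3343  0.0177] twist 62.9 F [ 0.38 -0.48 -0.35] w 93.1
```

Request:
play_rows --series '[{"xyz": [-0.38,-0.334,0.018],"twist": 62.9},{"xyz": [-0.38,-0.334,0.018],"twist": 62.9},{"xyz": [-0.38,-0.334,0.018],"twist": 62.9},{"xyz": [-0.38,-0.334,0.018],"twist": 62.9},{"xyz": [-0.38,-0.334,0.018],"twist": 62.9},{"xyz": [-0.38,-0.334,0.018],"twist": 62.9},{"xyz": [-0.38,-0.334,0.018],"twist": 62.9},{"xyz": [-0.38,-0.334,0.018],"twist": 62.9},{"xyz": [-0.38,-0.334,0.018],"twist": 62.9},{"xyz": [-0.38,-0.334,0.018],"twist": 62.9},{"xyz": [-0.38,-0.334,0.018],"twist": 62.9},{"xyz": [-0.38,-0.334,0.018],"twist": 62.9},{"xyz": [-0.38,-0.334,0.018],"twist": 62.9},{"xyz": [-0.38,-0.334,0.018],"twist": 62.9}]' --claw -1 --grip_force 25

```text
time: 1.5
tool_pos: [456.1, 83.1, 200.6]
ee_rot: [[-0.041, 0.999, -0.0], [0.999, 0.041, 0.0], [0.0, -0.0, -1.0]]
ft_force: [-1.0, -0.8, -0.4]
grip_width: 92.8
```

Run:
```python
from h import *
from station import vision
import pickle
cp=vision.camera_params('wrist');p,d=vision.read_camera('wrist')
pickle.dump((cp,p,d),open('w1.pkl','wb'));cv2.imwrite('pics/w1.png',p[:,:,::-1]);print(cp['pose'].round(2))
plan((456,81,5),2.2)
```

```text
[[ 1.0000e+00 -4.0000e-02 -1.0000e-02  4.5290e+02]
 [ 4.0000e-02  9.6000e-01  2.8000e-01  1.6166e+02]
 [ 0.0000e+00 -2.8000e-01  9.6000e-01  3.6665e+02]
 [ 0.0000e+00  0.0000e+00  0.0000e+00  1.0000e+00]]
t 1.55 pos [456.1  83.1 200.6] yyaw 2.4 shift m [-0.0021 -0.0002  0.1956] twist 0.2 F [ 0.48  1.41 -0.2 ] w 93.2
```

View pics/w1.png

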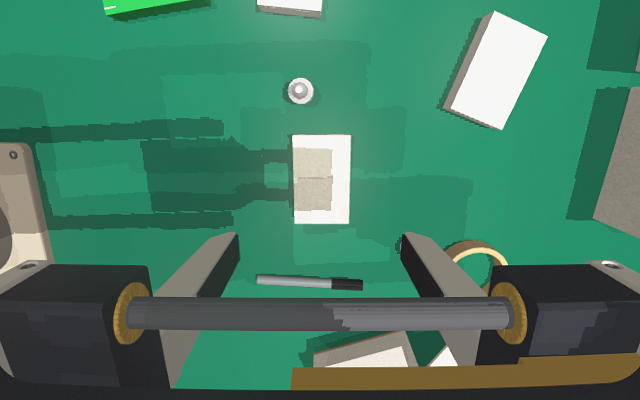

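Run:
```python
from h import *
import pickle
cp,p,d=pickle.load(open('w1.pkl','rb'))
g=cv2.inRange(p[:,:,::-1],(185,185,185),(255,255,255))
g=cv2.morphologyEx(g,cv2.MORPH_OPEN,np.ones((3,3)))
for n,c in {'P3':[(293,135),(350.5,135),(349.5,223.5),(293.5,223.5)],'P1':[(495,11),(547.5,37),(503,129.5),(450.5,108)]}.items():
    w=toworld(c,25,cp)[:,:2]; e=np.linalg.norm(w-np.roll(w,-1,0),axis=1)
    l=w[3]-w[0]+w[2]-w[1]; print(n,w.mean(0).round(1),e.round(1),np.degrees(np.arctan2(l[1],l[0])).round(1))
```

```text
P3 [458.3  82.7] [ 61.3 100.5  64.5 100.5] -87.7
P1 [635.6 204.6] [61.8 98.6 63.6 99.9] -107.9
```

Request:
play_rows --series '[{"xyz": [-0.0005,0.0015,0.05],"twist": 0},{"xyz": [-0.0005,0.0015,0.1],"twist": 0},{"xyz": [-0.0005,0.0015,0.15],"twist": 0},{"xyz": [-0.0005,0.0015,0.18],"twist": 0},{"xyz": [-0.0005,0.0015,0.197],"twist": 0},{"xyz": [-0.0005,0.0015,0.197],"twist": 0}]'

```text
time: 2.15
tool_pos: [456.8, 82.5, 2.2]
ee_rot: [[-0.041, 0.999, -0.002], [0.999, 0.041, -0.0], [0.0, -0.002, -1.0]]
ft_force: [0.0, -0.7, -0.1]
grip_width: 92.7
```

Request:
play_rows --series '[{"xyz": [0,0,0],"twist": 0},{"xyz": [0,0,0],"twist": 0},{"xyz": [0,0,0],"twist": 0},{"xyz": [0,0,0],"twist": 0},{"xyz": [0,0,0],"twist": 0},{"xyz": [0,0,0],"twist": 0}]' --claw 1 --grip_force 25

```text
time: 2.75
tool_pos: [458.3, 81.3, 3.9]
ee_rot: [[-0.039, 0.999, 0.0], [0.999, 0.039, 0.0], [0.0, 0.0, -1.0]]
ft_force: [-0.9, 0.1, 2.2]
grip_width: 62.1
```

Request:
play_rows --series '[{"xyz": [0,0,-0.01],"twist": 0},{"xyz": [0,0,-0.03],"twist": 0},{"xyz": [0,0,-0.06],"twist": 0},{"xyz": [0,0,-0.1],"twist": 0},{"xyz": [0,0,-0.13],"twist": 0},{"xyz": [0,0,-0.13],"twist": 0},{"xyz": [0,0,-0.13],"twist": 0},{"xyz": [0,0,-0.13],"twist": 0}]'

```text
time: 3.55
tool_pos: [457.2, 81.1, 132.5]
ee_rot: [[-0.039, 0.999, -0.002], [0.999, 0.039, -0.0], [-0.0, -0.002, -1.0]]
ft_force: [-0.9, -0.1, -1.2]
grip_width: 61.7
```

Run:
```python
from h import *
from station import vision,observe
F=[observe()]
for i in range(6):
    p,d=vision.read_camera('wrist'); F.append(observe())
print(np.array([s['ft_force'] for s in F]).round(2)); print(np.mean([s['ft_force'] for s in F],0))
print(np.array([s['tool_pos'] for s in F]).round(2)); print(np.array([s['wrist_torque'] for s in F]).round(3))
cv2.imwrite('pics/w2.png',p[:,:,::-1])
plan((537,-206,135),20.5)
```

```text
[[-0.93 -0.1  -1.25]
 [ 0.54 -0.29 -1.4 ]
 [ 0.79  0.21 -0.84]
 [ 0.27  0.07 -1.6 ]
 [ 0.32 -0.1  -1.47]
 [ 0.46 -0.54  0.3 ]
 [-0.38 -0.36  0.22]]
[ 0.15341825 -0.15659065 -0.86161446]
[[457.19  81.07 132.49]
 [456.96  81.07 132.14]
 [456.93  81.09 132.04]
 [457.02  81.11 132.12]
 [457.18  81.12 132.32]
 [457.39  81.15 132.58]
 [457.53  81.16 132.77]]
[[-0.072  0.04   0.033]
 [-0.079  0.093  0.03 ]
 [-0.046  0.078 -0.027]
 [-0.044  0.015 -0.004]
 [-0.049  0.037 -0.081]
 [-0.072  0.075  0.003]
 [-0.074  0.049 -0.011]]
t 3.85 pos [457.5  81.2 132.8] yyaw 2.2 shift m [-0.2901  0.0682 -0.0022] twist -18.3 F [-0.38 -0.36  0.22] w 61.9
```

View pics/w2.png

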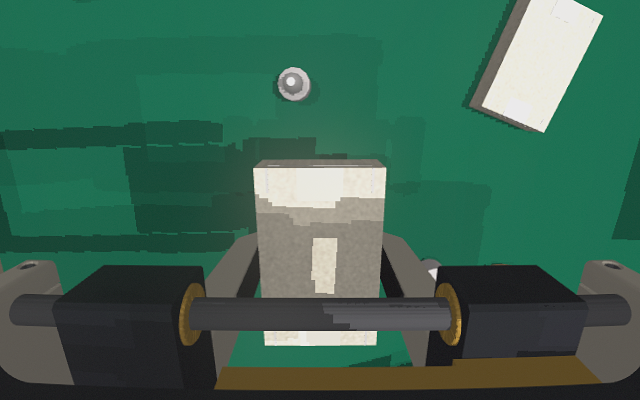

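The carton weighs about 0.9 N, so it is the light one. I'll put it back where it was.

Request:
play_rows --series '[{"xyz": [0,0,0.04],"twist": 0},{"xyz": [0,0,0.08],"twist": 0},{"xyz": [0,0,0.11],"twist": 0},{"xyz": [0,0,0.122],"twist": 0},{"xyz": [0,0,0.127],"twist": 0},{"xyz": [0,0,0.13],"twist": 0},{"xyz": [0,0,0.13],"twist": 0}]'

```text
time: 4.55
tool_pos: [459.3, 81.3, 4.8]
ee_rot: [[-0.039, 0.999, 0.002], [0.999, 0.039, 0.0], [0.0, 0.002, -1.0]]
ft_force: [0.4, -0.3, -0.0]
grip_width: 61.9
```

Request:
play_rows --series '[{"xyz": [0,0,0],"twist": 0},{"xyz": [0,0,0],"twist": 0},{"xyz": [0,0,0],"twist": 0},{"xyz": [0,0,0],"twist": 0},{"xyz": [0,0,-0.05],"twist": 0},{"xyz": [0,0,-0.1],"twist": 0},{"xyz": [0,0,-0.13],"twist": 0},{"xyz": [0,0,-0.13],"twist": 0}]' --claw -1

```text
time: 5.35
tool_pos: [461.8, 81.5, 139.5]
ee_rot: [[-0.039, 0.999, 0.01], [0.999, 0.039, 0.001], [0.0, 0.01, -1.0]]
ft_force: [0.1, 0.8, 0.2]
grip_width: 93.2
```

Run:
```python
from h import *
plan((634.5,204,130),-18)
plan((634.5,204,3),-18)
```

```text
t 5.35 pos [461.8  81.5 139.5] yyaw 2.2 shift m [0.1156 0.1773 0.0095] twist 20.2 F [0.11 0.76 0.15] w 93.2
t 5.35 pos [461.8  81.5 139.5] yyaw 2.2 shift m [0.1156 0.1773 0.1365] twist 20.2 F [0.11 0.76 0.15] w 93.2
```

Request:
play_rows --series '[{"xyz": [0.03,0.046,0],"twist": 5},{"xyz": [0.058,0.091,0],"twist": 10},{"xyz": [0.087,0.137,0],"twist": 15},{"xyz": [0.11,0.17,0],"twist": 20.2},{"xyz": [0.1156,0.182,0],"twist": 20.2},{"xyz": [0.1156,0.182,0],"twist": 20.2},{"xyz": [0.1156,0.182,0.04],"twist": 20.2},{"xyz": [0.1156,0.182,0.08],"twist": 20.2},{"xyz": [0.1156,0.182,0.11],"twist": 20.2},{"xyz": [0.1156,0.182,0.125],"twist": 20.2},{"xyz": [0.1156,0.182,0.129],"twist": 20.2},{"xyz": [0.1156,0.182,0.129],"twist": 20.2}]'

```text
time: 6.55
tool_pos: [635.4, 203.6, 5.2]
ee_rot: [[0.308, 0.951, 0.0], [0.951, -0.308, 0.0], [0.0, 0.0, -1.0]]
ft_force: [-0.5, 1.1, 0.4]
grip_width: 92.9
```

Request:
play_rows --series '[{"xyz": [0,0,0],"twist": 0},{"xyz": [0,0,0],"twist": 0},{"xyz": [0,0,0],"twist": 0},{"xyz": [0,0,0],"twist": 0},{"xyz": [0,0,0],"twist": 0},{"xyz": [0,0,0],"twist": 0}]' --claw 1 --grip_force 25

```text
time: 7.15
tool_pos: [635.7, 204.0, 5.3]
ee_rot: [[0.308, 0.951, 0.001], [0.951, -0.308, 0.0], [0.0, 0.0, -1.0]]
ft_force: [-1.5, 0.3, 4.9]
grip_width: 61.7
```

Request:
play_rows --series '[{"xyz": [0,0,-0.01],"twist": 0},{"xyz": [0,0,-0.03],"twist": 0},{"xyz": [0,0,-0.06],"twist": 0},{"xyz": [0,0,-0.1],"twist": 0},{"xyz": [0,0,-0.13],"twist": 0},{"xyz": [0,0,-0.14],"twist": 0},{"xyz": [0,0,-0.14],"twist": 0},{"xyz": [0,0,-0.14],"twist": 0},{"xyz": [0,0,-0.14],"twist": 0}]'

```text
time: 8.05
tool_pos: [633.8, 203.4, 141.5]
ee_rot: [[0.308, 0.951, -0.004], [0.951, -0.308, -0.001], [-0.002, -0.004, -1.0]]
ft_force: [-0.0, -0.1, -2.3]
grip_width: 61.8
```

Run:
```python
from h import *
from station import vision,observe
F=[observe()]
for i in range(6):
    p,d=vision.read_camera('wrist'); F.append(observe())
print(np.array([s['ft_force'] for s in F]).round(2)); print(np.mean([s['ft_force'] for s in F],0))
print(np.array([s['tool_pos'] for s in F]).round(2)); print(np.array([s['wrist_torque'] for s in F]).round(3))
cv2.imwrite('pics/w3.png',p[:,:,::-1])
plan((537,-206,135),20.5)
```

```text
[[-0.02 -0.12 -2.26]
 [ 0.02 -0.31 -2.48]
 [ 0.97  0.71 -1.88]
 [ 0.89  0.3  -2.49]
 [-0.05  0.17 -2.84]
 [ 0.22  0.65 -3.06]
 [-0.01  1.27 -2.51]]
[ 0.286656    0.38161906 -2.50360324]
[[633.79 203.45 141.49]
 [633.9  203.46 141.65]
 [634.14 203.52 142.06]
 [634.42 203.61 142.56]
 [634.69 203.68 143.06]
 [634.95 203.74 143.5 ]
 [635.14 203.77 143.87]]
[[-0.116  0.12   0.011]
 [-0.006  0.112 -0.052]
 [-0.065  0.091  0.024]
 [-0.068  0.067 -0.008]
 [-0.013  0.076  0.022]
 [-0.066  0.08  -0.034]
 [-0.094  0.073 -0.   ]]
t 8.35 pos [635.1 203.8 143.9] yyaw -18.0 shift m [-0.4201  0.033   0.0089] twist -38.5 F [-0.01  1.27 -2.51] w 61.6
```

View pics/w3.png

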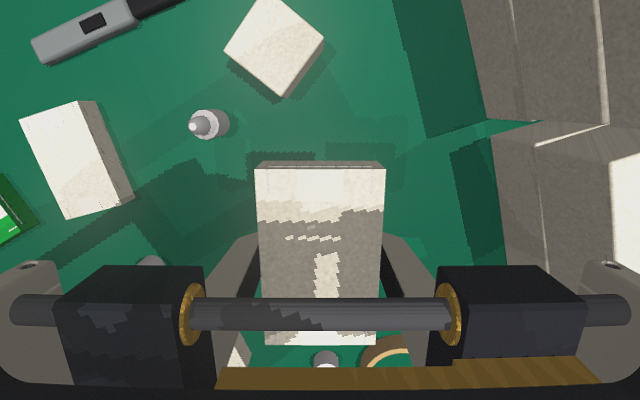

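About 2.5 N, so this is the middle carton. I'll set it back down and fetch the third, which should be the heavy one.

Request:
play_rows --series '[{"xyz": [0,0,0.04],"twist": 0},{"xyz": [0,0,0.08],"twist": 0},{"xyz": [0,0,0.11],"twist": 0},{"xyz": [0,0,0.13],"twist": 0},{"xyz": [0,0,0.136],"twist": 0},{"xyz": [0,0,0.14],"twist": 0},{"xyz": [0,0,0.14],"twist": 0},{"xyz": [0,0,0.14],"twist": 0}]'

```text
time: 9.15
tool_pos: [636.6, 204.2, 6.1]
ee_rot: [[0.308, 0.951, 0.002], [0.951, -0.308, 0.001], [0.001, 0.002, -1.0]]
ft_force: [-0.3, 0.2, -2.5]
grip_width: 61.9
```

Request:
play_rows --series '[{"xyz": [0,0,0],"twist": 0},{"xyz": [0,0,0],"twist": 0},{"xyz": [0,0,0],"twist": 0},{"xyz": [0,0,0],"twist": 0},{"xyz": [0,0,-0.04],"twist": 0},{"xyz": [0,0,-0.08],"twist": 0},{"xyz": [0,0,-0.12],"twist": 0},{"xyz": [0,0,-0.14],"twist": 0},{"xyz": [0,0,-0.14],"twist": 0},{"xyz": [0,0,-0.14],"twist": 0}]' --claw -1

```text
time: 10.15
tool_pos: [635.5, 203.9, 144.5]
ee_rot: [[0.308, 0.951, 0.0], [0.951, -0.308, 0.0], [0.0, 0.0, -1.0]]
ft_force: [-0.7, 0.3, -0.4]
grip_width: 93.0
```

Run:
```python
from h import *
from station import vision,observe
import pickle
cp=vision.camera_params('wrist');p,d=vision.read_camera('wrist')
pickle.dump((cp,p,d),open('w4.pkl','wb'));cv2.imwrite('pics/w4.png',p[:,:,::-1])
plan((422.5,304,145),-3.3)
```

```text
t 10.2 pos [634.6 203.6 143. ] yyaw -18.0 shift m [ 0.0301 -0.2327 -0.002 ] twist -14.7 F [-1.55 -0.39 -0.81] w 93.1
```

View pics/w4.png

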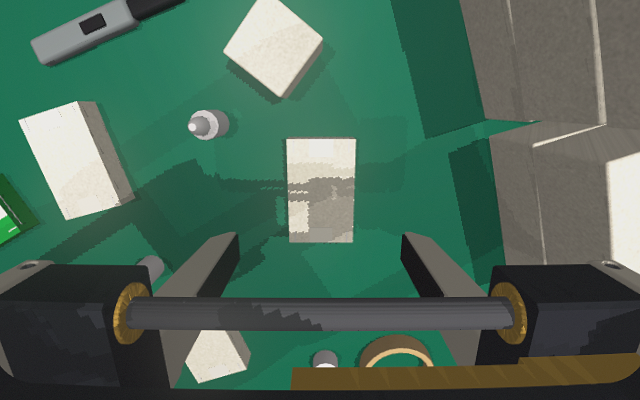

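Run:
```python
from h import *
import pickle
cp,p,d=pickle.load(open('w4.pkl','rb'))
for n,c in {'P2':[(19,121),(77,101.5),(116,203),(67,220)],'P1':[(286.5,138),(355.5,138),(353,243),(288.5,243)]}.items():
    w=toworld(c,25,cp)[:,:2]; e=np.linalg.norm(w-np.roll(w,-1,0),axis=1)
    l=w[3]-w[0]+w[2]-w[1]; print(n,w.mean(0).round(1),e.round(1),np.degrees(np.arctan2(l[1],l[0])).round(1))
cv2.imwrite('pics/c4.png',cv2.resize(p[80:240,0:150,::-1],None,fx=4,fy=3.7,interpolation=cv2.INTER_CUBIC))
```

```text
P2 [421.6 304.3] [61.7 96.3 56.5 99.4] -94.5
P1 [636.5 204.5] [ 61.6 101.8  63.3 101.8] -108.0
```

Request:
play_rows --series '[{"xyz": [0.006,-0.046,0],"twist": -4},{"xyz": [0.012,-0.093,0],"twist": -8},{"xyz": [0.018,-0.14,0],"twist": -12},{"xyz": [0.024,-0.186,0],"twist": -14.5},{"xyz": [0.029,-0.225,0],"twist": -14.5},{"xyz": [0.03,-0.233,0],"twist": -14.5},{"xyz": [0.03,-0.233,0],"twist": -14.5},{"xyz": [0.03,-0.233,0.04],"twist": -14.5},{"xyz": [0.03,-0.233,0.08],"twist": -14.5},{"xyz": [0.03,-0.233,0.11],"twist": -14.5},{"xyz": [0.03,-0.233,0.13],"twist": -14.5},{"xyz": [0.03,-0.233,0.139],"twist": -14.5},{"xyz": [0.03,-0.233,0.139],"twist": -14.5},{"xyz": [0.03,-0.233,0.139],"twist": -14.5}]'

```text
time: 11.6
tool_pos: [424.1, 304.2, 6.3]
ee_rot: [[0.061, 0.998, 0.001], [0.998, -0.061, 0.0], [0.0, 0.001, -1.0]]
ft_force: [0.3, 0.2, -1.1]
grip_width: 92.9
```

Request:
play_rows --series '[{"xyz": [0,0,0],"twist": 0},{"xyz": [0,0,0],"twist": 0},{"xyz": [0,0,0],"twist": 0},{"xyz": [0,0,0],"twist": 0},{"xyz": [0,0,0],"twist": 0},{"xyz": [0,0,0],"twist": 0}]' --claw 1 --grip_force 35

```text
time: 12.2
tool_pos: [423.0, 304.4, 6.0]
ee_rot: [[0.06, 0.998, -0.0], [0.998, -0.06, 0.0], [0.0, -0.0, -1.0]]
ft_force: [-2.1, -0.2, 5.6]
grip_width: 61.8
```

Request:
play_rows --series '[{"xyz": [0,0,-0.01],"twist": 0},{"xyz": [0,0,-0.03],"twist": 0},{"xyz": [0,0,-0.06],"twist": 0},{"xyz": [0,0,-0.1],"twist": 0},{"xyz": [0,0,-0.14],"twist": 0},{"xyz": [0,0,-0.17],"twist": 0},{"xyz": [0,0,-0.18],"twist": 0},{"xyz": [0,0,-0.18],"twist": 0},{"xyz": [0,0,-0.18],"twist": 0},{"xyz": [0,0,-0.18],"twist": 0}]'

```text
time: 13.2
tool_pos: [421.7, 303.4, 182.8]
ee_rot: [[0.06, 0.998, -0.004], [0.998, -0.06, -0.002], [-0.003, -0.004, -1.0]]
ft_force: [0.4, -0.3, -5.2]
grip_width: 61.7
```

Run:
```python
from h import *
from station import vision,observe
F=[observe()]
for i in range(5):
    p,d=vision.read_camera('wrist'); F.append(observe())
print(np.mean([s['ft_force'] for s in F],0))
print(np.array([s['tool_pos'] for s in F]).round(2))
cv2.imwrite('pics/w5.png',p[:,:,::-1])
plan((538,-206,190),20.5)
```

```text
[ 0.62687145 -0.09967911 -4.61211839]
[[421.67 303.4  182.82]
 [421.79 303.44 183.03]
 [421.96 303.58 183.39]
 [422.24 303.71 183.85]
 [422.43 303.86 184.29]
 [422.59 303.96 184.64]]
t 13.45 pos [422.6 304.  184.6] yyaw -3.5 shift m [-0.5021  0.1459 -0.0054] twist -24.0 F [ 1.07  0.79 -4.69] w 61.7
```

View pics/w5.png

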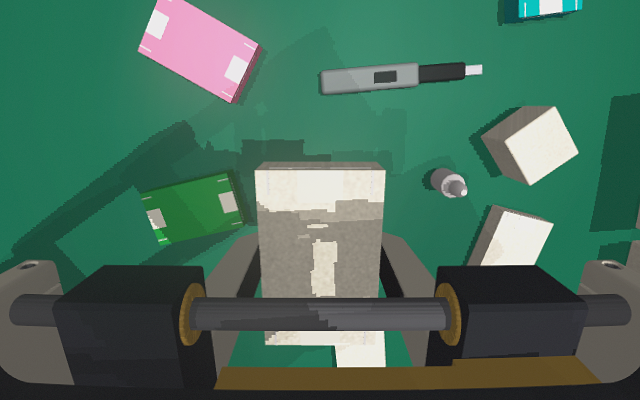

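About 4.6 N, the heavy one. I'm moving past the box to look at it with the wrist camera before placing.

Run:
```python
from h import *
plan((577,-309,240),20.5)
```

```text
t 13.45 pos [422.6 304.  184.6] yyaw -3.5 shift m [-0.6025  0.1911 -0.0554] twist -24.0 F [ 1.07  0.79 -4.69] w 61.7
```

Request:
play_rows --series '[{"xyz": [-0.03,0.01,-0.02],"twist": -1},{"xyz": [-0.07,0.022,-0.03],"twist": -3},{"xyz": [-0.11,0.035,-0.04],"twist": -5},{"xyz": [-0.155,0.05,-0.05],"twist": -7},{"xyz": [-0.2,0.064,-0.055],"twist": -9},{"xyz": [-0.245,0.079,-0.055],"twist": -11},{"xyz": [-0.29,0.093,-0.055],"twist": -13},{"xyz": [-0.335,0.107,-0.055],"twist": -15},{"xyz": [-0.38,0.122,-0.055],"twist": -17},{"xyz": [-0.425,0.136,-0.055],"twist": -19},{"xyz": [-0.47,0.15,-0.055],"twist": -21},{"xyz": [-0.515,0.165,-0.055],"twist": -23},{"xyz": [-0.555,0.177,-0.055],"twist": -24},{"xyz": [-0.585,0.187,-0.055],"twist": -24},{"xyz": [-0.602,0.191,-0.055],"twist": -24},{"xyz": [-0.602,0.191,-0.055],"twist": -24},{"xyz": [-0.602,0.191,-0.055],"twist": -24},{"xyz": [-0.602,0.191,-0.055],"twist": -24}]'

```text
time: 15.25
tool_pos: [577.4, -307.2, 240.4]
ee_rot: [[-0.352, 0.936, -0.0], [0.936, 0.352, 0.001], [0.001, -0.0, -1.0]]
ft_force: [-0.2, 0.6, -3.9]
grip_width: 61.7
```

Run:
```python
from h import *
from station import vision,observe
import pickle
cp=vision.camera_params('wrist');p,d=vision.read_camera('wrist')
pickle.dump((cp,p,d),open('w6.pkl','wb'));cv2.imwrite('pics/w6.png',p[:,:,::-1])
plan((538,-206,190),20.5)
```

```text
t 15.3 pos [ 577.5 -307.1  240.7] yyaw 20.6 shift m [ 0.1086 -0.0014  0.0507] twist 0.1 F [-0.74 -0.07 -3.49] w 61.9
```

View pics/w6.png

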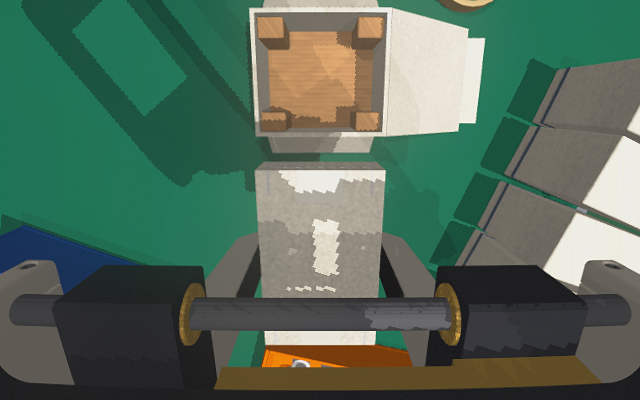

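Run:
```python
from h import *
import pickle
cp,p,d=pickle.load(open('w6.pkl','rb'))
cv2.imwrite('pics/c6.png',cv2.resize(p[0:150,240:400,::-1],None,fx=4,fy=4,interpolation=cv2.INTER_CUBIC))
```

```text
(no output)
```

View pics/c6.png

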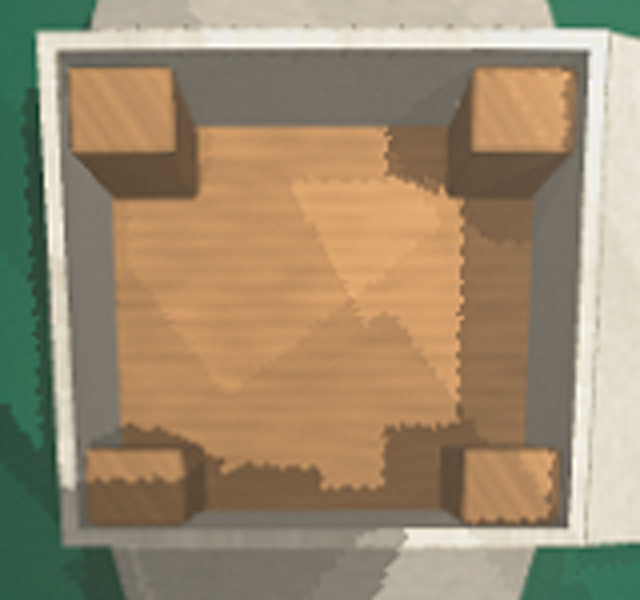

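Run:
```python
from h import *
import pickle
cp,p,d=pickle.load(open('w6.pkl','rb'))
def f(n,c,z):
    c=[(240+x/4-.4,y/4-.4) for x,y in c]
    w=toworld(c,z,cp)[:,:2]; e=np.linalg.norm(w-np.roll(w,-1,0),axis=1)
    l=w[1]-w[0]+w[2]-w[3];m=w[0]-w[3]+w[1]-w[2]; print(n,w.mean(0).round(1),e.round(1),np.degrees(np.arctan2(l[1],l[0])).round(1),np.degrees(np.arctan2(m[1],m[0])).round(1)-90)
f('rim in',[(57,50),(590,50),(569,526),(77,526)],82)
f('rim out',[(37,32),(608,32),(586,544),(62,544)],82)
f('posts',[(175,153),(470,153),(462,448),(183,448)],70)
f('postsout',[(68,68),(575,68),(558,522),(86,523)],70)
```

```text
rim in [ 540.  -204.2] [123.5 109.  124.3 109. ] 20.6 20.599999999999994
rim out [ 540.1 -204.5] [132.  117.3 132.9 117.3] 20.6 20.799999999999997
posts [ 540.1 -204.8] [72.  70.1 71.9 70.1] 20.6 20.599999999999994
postsout [ 539.8 -204.7] [122.2 108.  123.5 108.3] 20.7 20.700000000000003
```

Run:
```python
from h import *
import pickle
cp,p,d=pickle.load(open('w6.pkl','rb'))
c=[(255,170),(386,170),(377,345),(265,345)]
for z in(258,260,262):
    w=toworld(c,z,cp)[:,:2]; e=np.linalg.norm(w-np.roll(w,-1,0),axis=1);print(z,w.mean(0).round(1),e.round(1))
plan((540,-204.6,130),20.6)
```

```text
258 [ 578.9 -307.9] [ 62.6 101.4  64.  101.3]
260 [ 578.5 -306.9] [ 61.7 100.   63.1 100. ]
262 [ 578.1 -305.9] [60.9 98.6 62.3 98.6]
t 15.3 pos [ 577.5 -307.1  240.7] yyaw 20.6 shift m [0.1092 0.001  0.1107] twist 0.0 F [-0.74 -0.07 -3.49] w 61.9
```

Request:
play_rows --series '[{"xyz": [0.03,0,0.01],"twist": 0},{"xyz": [0.06,0,0.03],"twist": 0},{"xyz": [0.09,0,0.06],"twist": 0},{"xyz": [0.105,0.0005,0.09],"twist": 0},{"xyz": [0.109,0.0005,0.11],"twist": 0},{"xyz": [0.109,0.0005,0.11],"twist": 0},{"xyz": [0.109,0.0005,0.11],"twist": 0},{"xyz": [0.109,0.0005,0.11],"twist": 0},{"xyz": [0.109,0.0005,0.11],"twist": 0},{"xyz": [0.109,0.0005,0.11],"twist": 0}]'

```text
time: 16.3
tool_pos: [540.4, -206.6, 132.0]
ee_rot: [[-0.35, 0.937, 0.002], [0.937, 0.35, -0.001], [-0.002, 0.001, -1.0]]
ft_force: [-0.1, -0.1, -4.2]
grip_width: 61.8
```

Run:
```python
from h import *
from station import vision,observe
S=[observe()]
for i in range(3):
    p,d=vision.read_camera('top'); S.append(observe())
print(np.array([s['tool_pos'] for s in S]).round(1))
cv2.imwrite('pics/t7.png',cv2.resize(p[60:240,370:540,::-1],None,fx=3,fy=3,interpolation=cv2.INTER_CUBIC))
plan((539.5,-204.6,10),20.6)
```

```text
[[ 540.4 -206.6  132. ]
 [ 540.2 -206.5  131.6]
 [ 540.  -206.4  131.3]
 [ 539.8 -206.3  131.1]]
t 16.45 pos [ 539.8 -206.3  131.1] yyaw 20.5 shift m [0.0017 0.0003 0.1211] twist -0.1 F [-0.48  0.58 -4.08] w 61.3
```

View pics/t7.png

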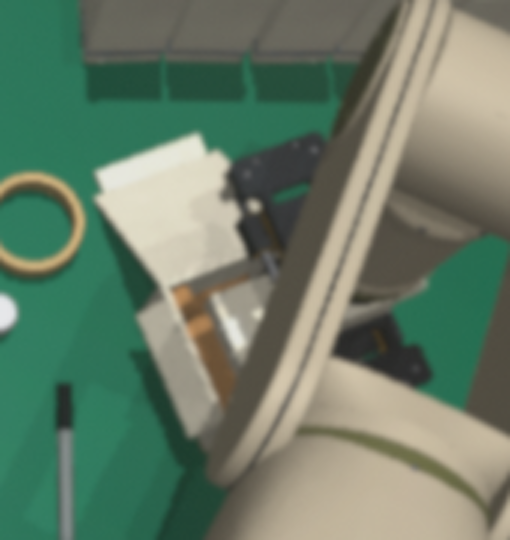

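Request:
play_rows --series '[{"xyz": [0.0015,0,0.02],"twist": 0},{"xyz": [0.0015,0,0.04],"twist": 0},{"xyz": [0.0015,0,0.06],"twist": 0},{"xyz": [0.0015,0,0.08],"twist": 0},{"xyz": [0.0015,0,0.095],"twist": 0},{"xyz": [0.0015,0,0.105],"twist": 0},{"xyz": [0.0015,0,0.112],"twist": 0},{"xyz": [0.0015,0,0.116],"twist": 0},{"xyz": [0.0015,0,0.119],"twist": 0},{"xyz": [0.0015,0,0.119],"twist": 0},{"xyz": [0.0015,0,0.119],"twist": 0}]'

```text
time: 17.55
tool_pos: [539.5, -204.8, 12.3]
ee_rot: [[-0.351, 0.936, 0.001], [0.936, 0.351, -0.0], [-0.001, 0.001, -1.0]]
ft_force: [1.0, 0.1, -4.1]
grip_width: 61.7
```

Run:
```python
from h import *
from station import vision,observe
S=[observe()]
for i in range(3):
    p,d=vision.read_camera('wrist'); S.append(observe())
print(np.array([s['tool_pos'] for s in S]).round(1),np.array([s['ft_force'] for s in S]).round(1))
```

```text
[[ 539.5 -204.8   12.3]
 [ 539.6 -204.8   12.3]
 [ 539.6 -204.8   12.3]
 [ 539.5 -204.7   12.2]] [[ 1.   0.1 -4.1]
 [ 0.1 -0.4 -4.9]
 [-0.6  0.5 -4.7]
 [-0.1 -0.  -4.8]]
```

Not touching down yet: the full weight is still on the wrist. I'll lower another 2.5 mm in small steps.

Request:
play_rows --series '[{"xyz": [0,0,0.001],"twist": 0},{"xyz": [0,0,0.002],"twist": 0},{"xyz": [0,0,0.0025],"twist": 0},{"xyz": [0,0,0.0025],"twist": 0},{"xyz": [0,0,0.0025],"twist": 0}]'

```text
time: 18.2
tool_pos: [539.3, -204.7, 10.0]
ee_rot: [[-0.351, 0.936, 0.0], [0.936, 0.351, -0.0], [-0.0, 0.0, -1.0]]
ft_force: [-4.0, 2.2, 4.9]
grip_width: 61.9
```

Run:
```python
from h import *
from station import vision,observe
S=[observe()]
for i in range(2):
    p,d=vision.read_camera('wrist'); S.append(observe())
print(np.array([s['tool_pos'] for s in S]).round(1),np.array([s['ft_force'] for s in S]).round(1))
```

```text
[[ 539.3 -204.7   10. ]
 [ 539.3 -204.7   10. ]
 [ 539.4 -204.7   10.1]] [[-4.   2.2  4.9]
 [-2.9  1.6  6.4]
 [-3.4  2.3  4.7]]
```

Request:
play_rows --series '[{"xyz": [0,0,0],"twist": 0},{"xyz": [0,0,0],"twist": 0},{"xyz": [0,0,0],"twist": 0},{"xyz": [0,0,0],"twist": 0}]' --claw -0.5

```text
time: 18.7
tool_pos: [539.3, -204.6, 9.2]
ee_rot: [[-0.351, 0.936, 0.0], [0.936, 0.351, -0.0], [-0.0, 0.0, -1.0]]
ft_force: [-0.1, 0.8, -1.0]
grip_width: 69.7
```

Request:
play_rows --series '[{"xyz": [0,0,-0.02],"twist": 0},{"xyz": [0,0,-0.06],"twist": 0},{"xyz": [0,0,-0.1],"twist": 0},{"xyz": [0,0,-0.14],"twist": 0},{"xyz": [0,0,-0.17],"twist": 0},{"xyz": [0,0,-0.18],"twist": 0},{"xyz": [0,0,-0.18],"twist": 0},{"xyz": [0,0,-0.18],"twist": 0}]'

```text
time: 19.5
tool_pos: [538.4, -204.2, 187.3]
ee_rot: [[-0.351, 0.936, -0.002], [0.936, 0.351, 0.001], [0.002, -0.001, -1.0]]
ft_force: [-0.2, 1.0, -0.1]
grip_width: 69.8
```

Run:
```python
from h import *
from station import vision,observe
import pickle
cp=vision.camera_params('wrist');p,d=vision.read_camera('wrist')
pickle.dump((cp,p,d),open('w8.pkl','wb'));cv2.imwrite('pics/w8.png',p[:,:,::-1])
plan((635.5,204,190),-18)
```

```text
t 19.55 pos [ 538.  -204.   186.6] yyaw 20.5 shift m [ 0.3479  0.2345 -0.0034] twist 38.5 F [-1.34  1.39 -0.56] w 69.8
```

View pics/w8.png

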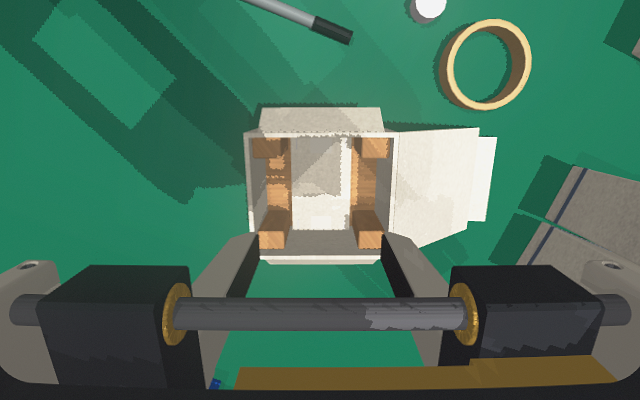

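Run:
```python
from h import *
import pickle
cp,p,d=pickle.load(open('w8.pkl','rb'))
cv2.imwrite('pics/c8.png',cv2.resize(p[120:270,240:400,::-1],None,fx=4,fy=4,interpolation=cv2.INTER_CUBIC))
```

View pics/c8.png

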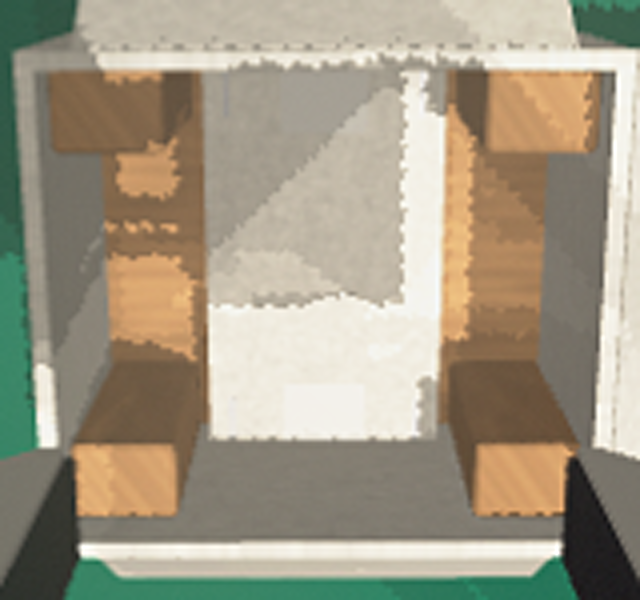

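Run:
```python
from h import *
import pickle
cp,p,d=pickle.load(open('w8.pkl','rb'))
c=[(240+x/4-.4,120+y/4-.4) for x,y in [(206,250),(442,250),(210,438),(436,438)]]
w=toworld(c,29,cp)[:,:2]; a=np.radians(20.6)
print(((w-[540,-204.6])@np.array([[np.cos(a),-np.sin(a)],[np.sin(a),np.cos(a)]])).round(1))
```

```text
[[-31.1   3.2]
 [ 31.    3.2]
 [-31.4 -49.8]
 [ 30.8 -49.8]]
```

Request:
play_rows --series '[{"xyz": [0.03,0.02,0],"twist": 3},{"xyz": [0.065,0.044,0],"twist": 7},{"xyz": [0.105,0.07,0],"twist": 11},{"xyz": [0.145,0.097,0],"twist": 15},{"xyz": [0.185,0.124,0],"twist": 20},{"xyz": [0.225,0.151,0],"twist": 25},{"xyz": [0.265,0.177,0],"twist": 30},{"xyz": [0.305,0.204,0],"twist": 35},{"xyz": [0.335,0.224,0],"twist": 38.5},{"xyz": [0.349,0.2335,0.01],"twist": 38.5},{"xyz": [0.349,0.2335,0.04],"twist": 38.5},{"xyz": [0.349,0.2335,0.08],"twist": 38.5},{"xyz": [0.349,0.2335,0.12],"twist": 38.5},{"xyz": [0.349,0.2335,0.15],"twist": 38.5},{"xyz": [0.349,0.2335,0.165],"twist": 38.5},{"xyz": [0.349,0.2335,0.174],"twist": 38.5},{"xyz": [0.349,0.2335,0.178],"twist": 38.5},{"xyz": [0.349,0.2335,0.18],"twist": 38.5},{"xyz": [0.349,0.2335,0.18],"twist": 38.5}]' --claw -1

```text
time: 21.45
tool_pos: [636.4, 204.4, 10.6]
ee_rot: [[0.308, 0.951, 0.002], [0.951, -0.308, 0.001], [0.001, 0.002, -1.0]]
ft_force: [-0.0, 0.2, -0.0]
grip_width: 93.1
```

Run:
```python
from h import *
plan((635.3,204,4.5),-18)
```

```text
t 21.45 pos [636.4 204.4  10.6] yyaw -18.0 shift m [-0.0007 -0.0009  0.0061] twist 0.0 F [-0.05  0.19 -0.  ] w 93.1
```

Request:
play_rows --series '[{"xyz": [-0.0005,0,0.005],"twist": 0},{"xyz": [-0.0005,0,0.005],"twist": 0},{"xyz": [-0.0005,0,0.005],"twist": 0}]'

```text
time: 21.75
tool_pos: [635.2, 203.7, 4.4]
ee_rot: [[0.308, 0.951, 0.0], [0.951, -0.308, 0.0], [0.0, 0.0, -1.0]]
ft_force: [-0.9, -0.0, -0.6]
grip_width: 92.5
```

Request:
play_rows --series '[{"xyz": [0,0,0],"twist": 0},{"xyz": [0,0,0],"twist": 0},{"xyz": [0,0,0],"twist": 0},{"xyz": [0,0,0],"twist": 0},{"xyz": [0,0,0],"twist": 0},{"xyz": [0,0,0],"twist": 0}]' --claw 1 --grip_force 30

```text
time: 22.35
tool_pos: [635.2, 203.7, 4.2]
ee_rot: [[0.308, 0.951, 0.0], [0.951, -0.308, 0.0], [0.0, 0.0, -1.0]]
ft_force: [0.7, 0.9, -0.5]
grip_width: 61.7
```

Request:
play_rows --series '[{"xyz": [0,0,-0.01],"twist": 0},{"xyz": [0,0,-0.03],"twist": 0},{"xyz": [0,0,-0.06],"twist": 0},{"xyz": [0,0,-0.1],"twist": 0},{"xyz": [0,0,-0.14],"twist": 0},{"xyz": [0,0,-0.17],"twist": 0},{"xyz": [0,0,-0.18],"twist": 0},{"xyz": [0,0,-0.18],"twist": 0},{"xyz": [0,0,-0.18],"twist": 0},{"xyz": [0,0,-0.18],"twist": 0}]'

```text
time: 23.35
tool_pos: [633.5, 203.3, 180.9]
ee_rot: [[0.308, 0.951, -0.005], [0.951, -0.308, -0.001], [-0.003, -0.004, -1.0]]
ft_force: [0.6, 0.0, -2.4]
grip_width: 61.8
```

Run:
```python
from h import *
from station import vision,observe
S=[observe()]
for i in range(3):
    p,d=vision.read_camera('wrist'); S.append(observe())
print(np.array([s['tool_pos'] for s in S]).round(1),np.array([s['ft_force'] for s in S]).round(1))
cv2.imwrite('pics/w9.png',p[:,:,::-1])
plan((540,-204.6,185),20.6)
```

```text
[[633.5 203.3 180.9]
 [633.7 203.4 181.1]
 [633.9 203.4 181.5]
 [634.2 203.5 182. ]] [[ 0.6  0.  -2.4]
 [ 0.7  0.3 -3.3]
 [-1.   0.2 -3.3]
 [-0.4  0.5 -2.8]]
t 23.5 pos [634.2 203.5 182. ] yyaw -18.0 shift m [-0.4172  0.0362 -0.003 ] twist -38.6 F [-0.38  0.48 -2.81] w 62.0
```

View pics/w9.png

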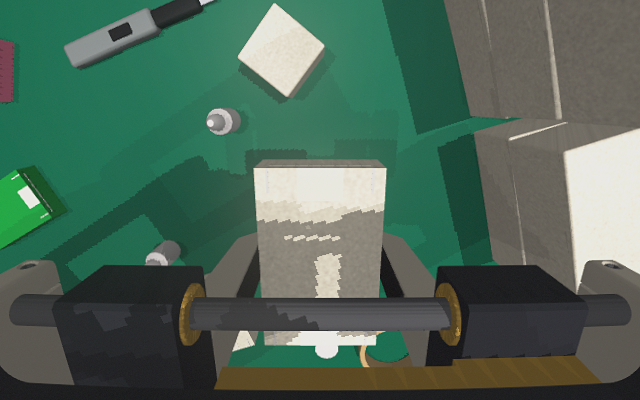

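Request:
play_rows --series '[{"xyz": [-0.025,0.002,0],"twist": -3},{"xyz": [-0.06,0.005,0],"twist": -7},{"xyz": [-0.105,0.009,0],"twist": -11},{"xyz": [-0.15,0.013,0],"twist": -15},{"xyz": [-0.195,0.0165,0],"twist": -19},{"xyz": [-0.24,0.02,0],"twist": -23},{"xyz": [-0.285,0.024,0],"twist": -27},{"xyz": [-0.33,0.028,0],"twist": -31},{"xyz": [-0.37,0.0315,0],"twist": -35},{"xyz": [-0.4,0.034,0],"twist": -38.6},{"xyz": [-0.4177,0.0355,0],"twist": -38.6},{"xyz": [-0.4177,0.0355,0.01],"twist": -38.6},{"xyz": [-0.4177,0.0355,0.03],"twist": -38.6},{"xyz": [-0.4177,0.0355,0.05],"twist": -38.6},{"xyz": [-0.4177,0.0355,0.06],"twist": -38.6},{"xyz": [-0.4177,0.0355,0.06],"twist": -38.6},{"xyz": [-0.4177,0.0355,0.06],"twist": -38.6},{"xyz": [-0.4177,0.0355,0.06],"twist": -38.6}]'

```text
time: 25.3
tool_pos: [541.0, -204.7, 125.4]
ee_rot: [[-0.353, 0.936, 0.002], [0.936, 0.353, -0.001], [-0.001, 0.001, -1.0]]
ft_force: [-0.1, -0.4, -3.1]
grip_width: 61.7
```

Run:
```python
from h import *
from station import vision,observe
S=[observe()]
for i in range(3):
    p,d=vision.read_camera('wrist'); S.append(observe())
print(np.array([s['tool_pos'] for s in S]).round(1))
plan((540,-204.6,33.2),20.6)
```

```text
[[ 541.  -204.7  125.4]
 [ 541.  -204.8  125.5]
 [ 541.  -204.8  125.4]
 [ 540.8 -204.8  125.3]]
t 25.45 pos [ 540.8 -204.8  125.3] yyaw 20.6 shift m [ 0.0005 -0.0007  0.0921] twist 0.0 F [-0.16 -0.51 -2.94] w 61.6
```

Request:
play_rows --series '[{"xyz": [0.0005,-0.0005,0.02],"twist": 0},{"xyz": [0.0005,-0.0005,0.04],"twist": 0},{"xyz": [0.0005,-0.0005,0.06],"twist": 0},{"xyz": [0.0005,-0.0005,0.075],"twist": 0},{"xyz": [0.0005,-0.0005,0.083],"twist": 0},{"xyz": [0.0005,-0.0005,0.087],"twist": 0},{"xyz": [0.0005,-0.0005,0.089],"twist": 0},{"xyz": [0.0005,-0.0005,0.089],"twist": 0},{"xyz": [0.0005,-0.0005,0.089],"twist": 0}]'

```text
time: 26.35
tool_pos: [540.1, -204.6, 36.0]
ee_rot: [[-0.353, 0.936, 0.001], [0.936, 0.353, -0.001], [-0.001, 0.001, -1.0]]
ft_force: [-0.0, 0.2, -2.6]
grip_width: 62.0
```

Run:
```python
from h import *
from station import vision,observe
S=[observe()]
for i in range(2):
    p,d=vision.read_camera('wrist'); S.append(observe())
print(np.array([s['tool_pos'] for s in S]).round(1),np.array([s['ft_force'] for s in S]).round(1))
```

```text
[[ 540.1 -204.6   36. ]
 [ 540.1 -204.6   36. ]
 [ 540.  -204.5   35.9]] [[-0.   0.2 -2.6]
 [ 0.6 -0.2 -2.9]
 [-0.2 -0.9 -2.8]]
```

Request:
play_rows --series '[{"xyz": [0,0,0.001],"twist": 0},{"xyz": [0,0,0.002],"twist": 0},{"xyz": [0,0,0.0027],"twist": 0},{"xyz": [0,0,0.0027],"twist": 0},{"xyz": [0,0,0.0027],"twist": 0}]'

```text
time: 26.95
tool_pos: [539.7, -204.4, 33.1]
ee_rot: [[-0.353, 0.936, 0.0], [0.936, 0.353, -0.0], [-0.0, 0.0, -1.0]]
ft_force: [-2.8, 1.4, 5.4]
grip_width: 62.4
```

Run:
```python
from h import *
from station import vision,observe
S=[observe()]
for i in range(2):
    p,d=vision.read_camera('wrist'); S.append(observe())
print(np.array([s['tool_pos'] for s in S]).round(1),np.array([s['ft_force'] for s in S]).round(1))
```

```text
[[ 539.7 -204.4   33.1]
 [ 539.7 -204.4   33.1]
 [ 539.7 -204.4   33.1]] [[-2.8  1.4  5.4]
 [-2.4  0.6  6.3]
 [-3.6  1.5  5.9]]
```

Request:
play_rows --series '[{"xyz": [0,0,0],"twist": 0},{"xyz": [0,0,0],"twist": 0},{"xyz": [0,0,0],"twist": 0},{"xyz": [0,0,0],"twist": 0}]' --claw -0.5

```text
time: 27.45
tool_pos: [539.5, -204.3, 32.4]
ee_rot: [[-0.353, 0.936, 0.0], [0.936, 0.353, -0.0], [-0.0, 0.0, -1.0]]
ft_force: [0.6, -0.4, -0.1]
grip_width: 69.5
```

Request:
play_rows --series '[{"xyz": [0,0,-0.02],"twist": 0},{"xyz": [0,0,-0.06],"twist": 0},{"xyz": [0,0,-0.1],"twist": 0},{"xyz": [0,0,-0.13],"twist": 0},{"xyz": [0,0,-0.15],"twist": 0},{"xyz": [0,0,-0.15],"twist": 0},{"xyz": [0,0,-0.15],"twist": 0}]'

```text
time: 28.15
tool_pos: [539.5, -204.3, 182.1]
ee_rot: [[-0.353, 0.936, 0.0], [0.936, 0.353, -0.0], [-0.0, 0.0, -1.0]]
ft_force: [-0.1, 0.2, -0.3]
grip_width: 69.6
```

Run:
```python
from h import *
from station import vision,observe
import pickle
cp=vision.camera_params('wrist');p,d=vision.read_camera('wrist')
pickle.dump((cp,p,d),open('w10.pkl','wb'));cv2.imwrite('pics/c10.png',cv2.resize(p[90:290,220:420,::-1],None,fx=3,fy=3,interpolation=cv2.INTER_CUBIC))
plan((457.4,82,180),2.2)
```

```text
t 28.2 pos [ 538.9 -204.   180.9] yyaw 20.6 shift m [0.2964 0.0246 0.0009] twist 18.4 F [-0.34 -0.28 -0.15] w 70.0
```

View pics/c10.png

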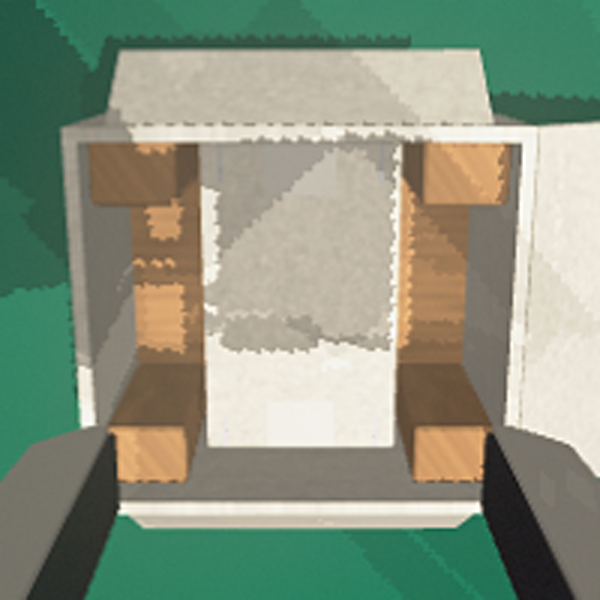

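Request:
play_rows --series '[{"xyz": [0.03,0.0025,0],"twist": 2},{"xyz": [0.07,0.006,0],"twist": 4},{"xyz": [0.11,0.009,0],"twist": 7},{"xyz": [0.155,0.0125,0],"twist": 10},{"xyz": [0.2,0.016,0],"twist": 13},{"xyz": [0.24,0.0195,0],"twist": 16},{"xyz": [0.275,0.022,0],"twist": 18.4},{"xyz": [0.297,0.024,0],"twist": 18.4},{"xyz": [0.297,0.024,0.02],"twist": 18.4},{"xyz": [0.297,0.024,0.06],"twist": 18.4},{"xyz": [0.297,0.024,0.1],"twist": 18.4},{"xyz": [0.297,0.024,0.14],"twist": 18.4},{"xyz": [0.297,0.024,0.16],"twist": 18.4},{"xyz": [0.297,0.024,0.172],"twist": 18.4},{"xyz": [0.297,0.024,0.175],"twist": 18.4},{"xyz": [0.297,0.024,0.175],"twist": 18.4},{"xyz": [0.297,0.024,0.175],"twist": 18.4}]' --claw -1

```text
time: 29.9
tool_pos: [458.3, 82.2, 8.7]
ee_rot: [[-0.039, 0.999, 0.002], [0.999, 0.039, 0.0], [0.0, 0.002, -1.0]]
ft_force: [0.7, 0.4, 0.5]
grip_width: 93.3
```

Run:
```python
from h import *
plan((457.4,82,4.5),2.2)
```

```text
t 29.9 pos [458.3  82.2   8.7] yyaw 2.2 shift m [-0.0001 -0.0009  0.0042] twist 0.0 F [0.66 0.37 0.54] w 93.3
```

Request:
play_rows --series '[{"xyz": [0,0,0.003],"twist": 0},{"xyz": [0,0,0.003],"twist": 0},{"xyz": [0,0,0.003],"twist": 0}]'

```text
time: 30.2
tool_pos: [457.6, 82.1, 4.9]
ee_rot: [[-0.039, 0.999, 0.001], [0.999, 0.039, 0.0], [0.0, 0.001, -1.0]]
ft_force: [0.6, 0.6, -0.4]
grip_width: 93.0
```

Request:
play_rows --series '[{"xyz": [0,0,0],"twist": 0},{"xyz": [0,0,0],"twist": 0},{"xyz": [0,0,0],"twist": 0},{"xyz": [0,0,0],"twist": 0},{"xyz": [0,0,0],"twist": 0},{"xyz": [0,0,0],"twist": 0}]' --claw 1 --grip_force 25

```text
time: 30.8
tool_pos: [457.3, 82.1, 4.5]
ee_rot: [[-0.039, 0.999, 0.0], [0.999, 0.039, -0.0], [-0.0, 0.0, -1.0]]
ft_force: [0.4, -0.7, -0.9]
grip_width: 61.6
```

Request:
play_rows --series '[{"xyz": [0,0,-0.01],"twist": 0},{"xyz": [0,0,-0.03],"twist": 0},{"xyz": [0,0,-0.06],"twist": 0},{"xyz": [0,0,-0.1],"twist": 0},{"xyz": [0,0,-0.14],"twist": 0},{"xyz": [0,0,-0.17],"twist": 0},{"xyz": [0,0,-0.18],"twist": 0},{"xyz": [0,0,-0.18],"twist": 0},{"xyz": [0,0,-0.18],"twist": 0},{"xyz": [0,0,-0.18],"twist": 0}]'

```text
time: 31.8
tool_pos: [455.9, 82.0, 182.2]
ee_rot: [[-0.039, 0.999, -0.004], [0.999, 0.039, -0.0], [-0.0, -0.004, -1.0]]
ft_force: [-0.1, -0.5, -0.9]
grip_width: 61.7
```

Run:
```python
from h import *
from station import vision,observe
S=[observe()]
for i in range(5):
    p,d=vision.read_camera('wrist'); S.append(observe())
print(np.array([s['tool_pos'] for s in S]).round(1),np.array([s['ft_force'] for s in S]).round(1))
cv2.imwrite('pics/w11.png',p[:,:,::-1])
plan((540,-204.6,185),20.6)
```

```text
[[455.9  82.  182.2]
 [455.9  82.  182.2]
 [456.1  82.  182.5]
 [456.3  82.  182.8]
 [456.6  82.  183.2]
 [456.7  82.  183.5]] [[-0.1 -0.5 -0.9]
 [ 0.3 -0.7 -0.4]
 [ 0.4 -0.2 -0.2]
 [-0.2 -0.7 -1.1]
 [-0.4  0.2 -1. ]
 [ 0.5 -0.3 -0.7]]
t 32.05 pos [456.7  82.  183.5] yyaw 2.2 shift m [-0.2897  0.072  -0.0015] twist -18.4 F [ 0.47 -0.28 -0.67] w 61.9
```

View pics/w11.png

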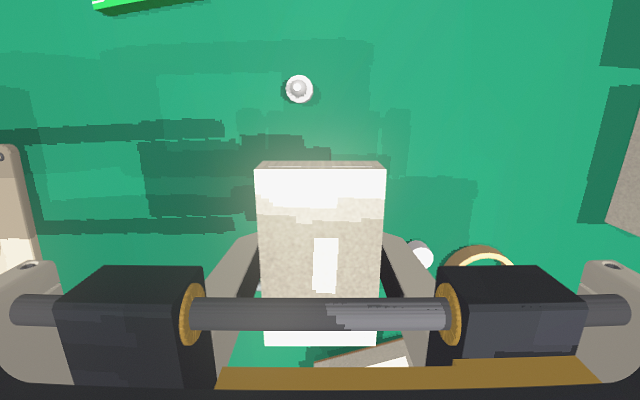

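Request:
play_rows --series '[{"xyz": [-0.025,0.006,0],"twist": -2},{"xyz": [-0.065,0.016,0],"twist": -4},{"xyz": [-0.11,0.027,0],"twist": -7},{"xyz": [-0.155,0.038,0],"twist": -10},{"xyz": [-0.2,0.049,0],"twist": -13},{"xyz": [-0.24,0.059,0],"twist": -16},{"xyz": [-0.275,0.068,0],"twist": -18.4},{"xyz": [-0.29,0.0715,0],"twist": -18.4},{"xyz": [-0.29,0.0715,0.01],"twist": -18.4},{"xyz": [-0.29,0.0715,0.03],"twist": -18.4},{"xyz": [-0.29,0.0715,0.05],"twist": -18.4},{"xyz": [-0.29,0.0715,0.06],"twist": -18.4},{"xyz": [-0.29,0.0715,0.06],"twist": -18.4},{"xyz": [-0.29,0.0715,0.06],"twist": -18.4},{"xyz": [-0.29,0.0715,0.06],"twist": -18.4}]'

```text
time: 33.55
tool_pos: [540.8, -204.8, 125.8]
ee_rot: [[-0.353, 0.936, 0.002], [0.936, 0.353, -0.001], [-0.001, 0.001, -1.0]]
ft_force: [-0.2, 0.2, -0.9]
grip_width: 62.2
```

Run:
```python
from h import *
from station import vision,observe
S=[observe()]
for i in range(3):
    p,d=vision.read_camera('wrist'); S.append(observe())
print(np.array([s['tool_pos'] for s in S]).round(1))
plan((540,-204.6,58.3),20.6)
```

```text
[[ 540.8 -204.8  125.8]
 [ 540.8 -204.9  125.8]
 [ 540.8 -205.   125.7]
 [ 540.7 -205.1  125.6]]
t 33.7 pos [ 540.7 -205.1  125.6] yyaw 20.6 shift m [ 0.0007 -0.0005  0.0673] twist 0.0 F [ 0.78  0.61 -0.7 ] w 62.0
```

Request:
play_rows --series '[{"xyz": [0.0005,-0.0005,0.02],"twist": 0},{"xyz": [0.0005,-0.0005,0.04],"twist": 0},{"xyz": [0.0005,-0.0005,0.053],"twist": 0},{"xyz": [0.0005,-0.0005,0.06],"twist": 0},{"xyz": [0.0005,-0.0005,0.063],"twist": 0},{"xyz": [0.0005,-0.0005,0.064],"twist": 0},{"xyz": [0.0005,-0.0005,0.064],"twist": 0},{"xyz": [0.0005,-0.0005,0.064],"twist": 0}]'

```text
time: 34.5
tool_pos: [540.0, -204.9, 61.3]
ee_rot: [[-0.353, 0.936, 0.001], [0.936, 0.353, -0.001], [-0.001, 0.001, -1.0]]
ft_force: [-0.4, 0.0, -0.7]
grip_width: 61.6
```

Run:
```python
from h import *
from station import vision,observe
S=[observe()]
for i in range(2):
    p,d=vision.read_camera('wrist'); S.append(observe())
print(np.array([s['tool_pos'] for s in S]).round(1),np.array([s['ft_force'] for s in S]).round(1))
```

```text
[[ 540.  -204.9   61.3]
 [ 539.9 -204.8   61.2]
 [ 539.8 -204.8   61.1]] [[-0.4  0.  -0.7]
 [ 0.   0.2 -0.8]
 [ 0.4 -0.2 -0.8]]
```

Request:
play_rows --series '[{"xyz": [0,0,0.001],"twist": 0},{"xyz": [0,0,0.002],"twist": 0},{"xyz": [0,0,0.0025],"twist": 0},{"xyz": [0,0,0.0025],"twist": 0},{"xyz": [0,0,0.0025],"twist": 0}]'

```text
time: 35.1
tool_pos: [539.6, -204.7, 58.5]
ee_rot: [[-0.353, 0.936, 0.0], [0.936, 0.353, -0.0], [-0.0, 0.0, -1.0]]
ft_force: [-1.2, 1.2, 6.0]
grip_width: 61.9
```

Run:
```python
from h import *
from station import vision,observe
S=[observe()]
for i in range(3):
    p,d=vision.read_camera('wrist'); S.append(observe())
print(np.array([s['tool_pos'] for s in S]).round(1),np.array([s['ft_force'] for s in S]).round(1))
```

```text
[[ 539.6 -204.7   58.5]
 [ 539.6 -204.7   58.4]
 [ 539.6 -204.7   58.5]
 [ 539.6 -204.7   58.5]] [[-1.2  1.2  6. ]
 [-2.1  0.5  5.2]
 [-1.6  0.6  5.4]
 [-1.5  0.9  5.3]]
```

Request:
play_rows --series '[{"xyz": [0,0,0],"twist": 0},{"xyz": [0,0,0],"twist": 0},{"xyz": [0,0,0],"twist": 0},{"xyz": [0,0,0],"twist": 0},{"xyz": [0,0,0],"twist": 0}]' --claw -0.5

```text
time: 35.75
tool_pos: [539.3, -204.5, 57.8]
ee_rot: [[-0.353, 0.936, -0.0], [0.936, 0.353, 0.0], [0.0, -0.0, -1.0]]
ft_force: [-0.3, -0.0, -0.4]
grip_width: 69.8
```

Request:
play_rows --series '[{"xyz": [0,0,-0.01],"twist": 0},{"xyz": [0,0,-0.03],"twist": 0},{"xyz": [0,0,-0.06],"twist": 0},{"xyz": [0,0,-0.1],"twist": 0},{"xyz": [0,0,-0.13],"twist": 0},{"xyz": [0,0,-0.15],"twist": 0},{"xyz": [0,0,-0.15],"twist": 0},{"xyz": [0,0,-0.15],"twist": 0}]'

```text
time: 36.55
tool_pos: [539.6, -204.7, 208.2]
ee_rot: [[-0.353, 0.936, 0.001], [0.936, 0.353, -0.0], [-0.001, 0.001, -1.0]]
ft_force: [-0.8, -0.6, 0.5]
grip_width: 70.1
```

Run:
```python
from h import *
from station import vision,observe
import pickle
cp=vision.camera_params('wrist');p,d=vision.read_camera('wrist')
pickle.dump((cp,p,d),open('w12.pkl','wb'));cv2.imwrite('pics/c12.png',cv2.resize(p[90:290,220:420,::-1],None,fx=3,fy=3,interpolation=cv2.INTER_CUBIC))
p2,d2=vision.read_camera('side');cv2.imwrite('pics/s12.png',p2[:,:,::-1])
plan((540,-204.6,58.3),20.6)
```

```text
t 36.65 pos [ 538.6 -204.2  206.3] yyaw 20.6 shift m [-0.0009  0.0012  0.148 ] twist 0.0 F [-0.72 -0.51 -0.58] w 69.7
```

View pics/c12.png

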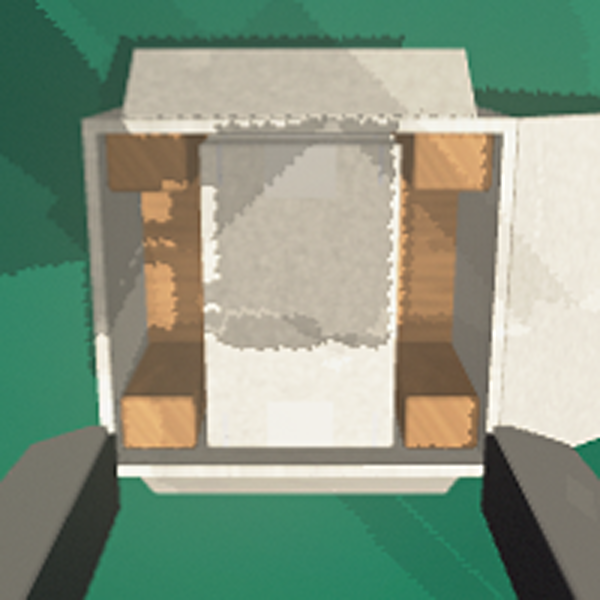

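View pics/s12.png

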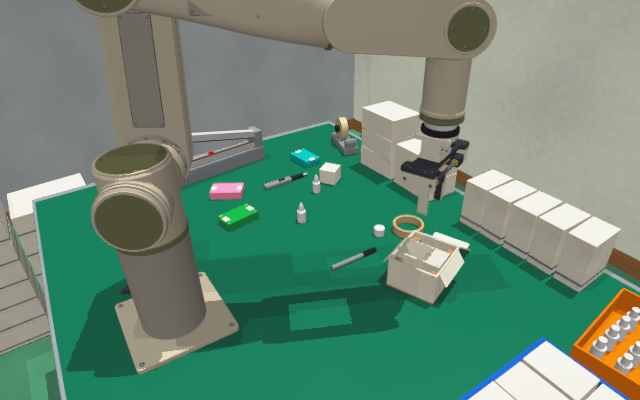

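Run:
```python
from h import *
import pickle
cp,p,d=pickle.load(open('w12.pkl','rb'))
c=[(220+x/3-.3,90+y/3-.3) for x,y in [(202,145),(399,145),(207,446),(395,446)]]
w=toworld(c,79,cp)[:,:2]; a=np.radians(20.6)
print(((w-[540,-204.6])@np.array([[np.cos(a),-np.sin(a)],[np.sin(a),np.cos(a)]])).round(1))
for u,v in [(255,170),(340,170),(255,400),(345,400)]:
    uu,vv=220+u/3,90+v/3; z=d[int(vv),int(uu)]; n=cv2.undistortPoints(np.array([[[uu,vv]]]),cp['mtx'],cp['D'])[0,0]
    print((cp['pose'][:3,:3]@(z*np.array([n[0],-n[1],-1]))+cp['pose'][:3,3]).round(1))
from station import hand_in
print(hand_in())
```

```text
[[-30.   50.7]
 [ 30.7  50.8]
 [-31.  -49.5]
 [ 32.3 -49.4]]
[ 512.4 -169.4   78.5]
[ 536.9 -159.9   79.9]
[ 538.3 -240.9   78.7]
[ 566.1 -229.9   79.8]
the job is handed in; nothing more can be done
None
```

All three cartons are packed in the box in one stack: heaviest at the bottom, middle next, lightest on top. The job is handed in, at about 37 s of the 70 s allowed.

- **Weights:** I lifted each carton and averaged the wrist readings. They came to about 0.9 N (light), 2.5 N (middle) and 4.6 N (heavy). On the second lift the light one read about 0.7 N and the middle one 2.4–3.3 N. Single readings are noisy, up to about 1.5 N out, but the averages are well apart.
- **Set-down:** I lowered each one in small steps until it touched with roughly 6–10 N. Then I opened the fingers to about 70 mm and lifted clear.
- **Top carton at the end:** The last wrist picture puts it within about 1 mm of the box's centre lines. Its top is 78.5–79.9 mm above the bench, against 79 mm expected, and level to within about 0.03 rad.
- **Lower cartons:** I measured the bottom one centred within 1 mm after placing it. I judged the middle one only by eye in the wrist picture.
- **Other things on the bench:** In the last side picture both dropper bottles stand and nothing else looks moved. I did not measure their positions.

No check failed. The one disagreement was that positions from the top camera were 2–3 mm off the wrist camera's. I used the wrist values for the box and, in the main, for the cartons.

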